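# Feel along the carved vine

## Task

Feel the carved S-shaped vine on the sprung panel for rough spots: touch the round boss where the vine begins and run the fingertips along the crest, following its curve with light contact, to the plain far end, then lift clear. Do not press the panel down hard, pull it up, or touch the flat wood beside the vine, and leave the bowl, mallet and jar where they stand.

Things in the scene. Friction and masses are not known exactly. Their poses are not given: they have to be found in the camera images.
- frame: sprung work bed fixed to the bench: dark wooden frame 274 x 146 mm, 30 mm high, in which a carved panel floats on springs; origin at the centre of its underside on the bench, x along its length (the boss is at the -x end), z up; it may lie at any yaw
- panel: flat wooden panel 250 x 122 mm lying level on the springs of the bed, its flat top 40 mm above the bench at rest; origin on the bench under its centre, same axes as the frame. Light wood with a thin dark inlaid line round its border
- vine: raised round-backed wooden strand fast to the panel, 14 mm wide, crest level, 10 mm above the panel's flat top (50 mm above the bench at rest): an S-curve 190 mm end to end, swinging 28 mm to each side. It begins at -x in a flat-topped round boss 34 mm across, level with the crest, and ends at +x in a plain round end. Brown wood; origin and axes as the panel's
- bed (a joint): how far panel and vine together have sunk straight down on their springs, m: 0 at rest, grows downward to a stop at 0.014, negative if pulled up; damped spring of about 1000 N/m, so 3 N sinks it 3 mm; it rises back when let go
- p0 (a point): point on the vine's crest: centre of the top of the round boss, where the vine begins
- p1 (a point): point on the vine's crest, number 1 of the points 0 to 7 spaced evenly (about 32 mm apart) along the curve from the boss to the plain end
- p2 (a point): point on the vine's crest, number 2 of the points 0 to 7 spaced evenly (about 32 mm apart) along the curve from the boss to the plain end
- p3 (a point): point on the vine's crest, number 3 of the points 0 to 7 spaced evenly (about 32 mm apart) along the curve from the boss to the plain end
- p4 (a point): point on the vine's crest, number 4 of the points 0 to 7 spaced evenly (about 32 mm apart) along the curve from the boss to the plain end
- p5 (a point): point on the vine's crest, number 5 of the points 0 to 7 spaced evenly (about 32 mm apart) along the curve from the boss to the plain end
- p6 (a point): point on the vine's crest, number 6 of the points 0 to 7 spaced evenly (about 32 mm apart) along the curve from the boss to the plain end
- p7 (a point): point on the vine's crest at its plain far end
- bowl: lidded white and blue ceramic bowl, 92 mm across, 78 mm high, loose; origin under its centre; leave alone
- mallet: carver's wooden mallet standing on its head, 72 mm across, 152 mm high, loose; origin under its centre; leave alone
- jar: amber glass jar with a steel lid, 60 mm across, 85 mm high, loose; origin under its centre; leave alone

How it is judged:
On the way, in this order (a step that is already met when the one before it is completed fails the run):
1. the fingertips touch the boss at the start of the vine (tool point within 14 mm sideways) (contact force between the fingers and vine above 0.3 N and horizontal distance between the grasp point and p0 below 0.014 m), for 0.05 s.
2. the fingertips touch the vine at point 1 (tool point within 14 mm sideways) (contact force between the fingers and vine above 0.3 N and horizontal distance between the grasp point and p1 below 0.014 m), for 0.05 s.
3. the fingertips touch the vine at point 2 (tool point within 14 mm sideways) (contact force between the fingers and vine above 0.3 N and horizontal distance between the grasp point and p2 below 0.014 m), for 0.05 s.
4. the fingertips touch the vine at point 3 (tool point within 14 mm sideways) (contact force between the fingers and vine above 0.3 N and horizontal distance between the grasp point and p3 below 0.014 m), for 0.05 s.
5. the fingertips touch the vine at point 4 (tool point within 14 mm sideways) (contact force between the fingers and vine above 0.3 N and horizontal distance between the grasp point and p4 below 0.014 m), for 0.05 s.
6. the fingertips touch the vine at point 5 (tool point within 14 mm sideways) (contact force between the fingers and vine above 0.3 N and horizontal distance between the grasp point and p5 below 0.014 m), for 0.05 s.
7. the fingertips touch the vine at point 6 (tool point within 14 mm sideways) (contact force between the fingers and vine above 0.3 N and horizontal distance between the grasp point and p6 below 0.014 m), for 0.05 s.
8. the fingertips touch the vine at its plain end (tool point within 14 mm sideways) (contact force between the fingers and vine above 0.3 N and horizontal distance between the grasp point and p7 below 0.014 m), for 0.05 s.
At the end, for the whole second after the job is handed in: The vine has been touched at all its points in order from boss to plain end; the fingers are off it with the tool point more than 80 mm above the bench, the panel has risen back to rest (within 2 mm), and bowl, mallet and jar stand still within 15 mm of where they were (value of joint bed between -0.002 and 0.002 m and contact force between anything else and vine below 0.1 N and height (world z) of the grasp point above 0.08 m and distance of each of bowl, mallet, jar from where it was at the start of the episode below 0.015 m and linear speed of each of bowl, mallet, jar below 0.02 m/s).
It fails at once if the panel is pressed down more than 11 mm (value of joint bed above 0.011 m).
It fails at once if the panel is pulled up more than 4 mm (value of joint bed below -0.004 m).
It fails at once if the fingers touch the flat wood beside the vine with more than 1 N (contact force between the fingers and panel above 1 N).
It fails at once if the bowl, mallet or jar is moved more than 15 mm or lifted (distance of any of bowl, mallet, jar from where it was at the start of the episode above 0.015 m).
It also fails if it takes over 42 s, if anything falls off the work surface, if the arm or the gripper's body presses on something with over 40 N, if the wrist force passes 120 N, or if a joint passes its speed limit or range.

## Robot

A 6-joint arm with a two-finger parallel gripper is mounted at the origin on the work surface. World frame = base frame: x ahead of the robot, y to its left, z up, the work surface at z = 0. Lengths are in m, angles in rad, forces in N, time in s.
With the tool pointing down it reaches from about 0.35 to 0.775 m from the base axis. Payload 7.3 kg.
Tool frame: the origin (TCP) lies between the finger pads, 19 mm behind the fingertips; this is the grasp point; z points along the fingers, y is the line along which they close (so a half turn about z gives the same grasp; the last joint's range is limited). The gripper opens to 92 mm and grips with 3 to 60 N. Pads are 19 mm wide; open, the fingers measure 130 mm over their backs; the gripper's body (75 mm by 190 mm) begins 47 mm behind the grasp point.
Start: joints at [-1.352, 0.342, 1.524, -0, 1.275, -0.146], TCP at [0.187, -0.49, 0.246] pointing down, gripper open.
Joint ranges: [-2.53, 2.53], [-0.77, 2.02], [0.04, 2.7], [-1, 4.14], [0.28, 2.66], [-3.11, 3.11]. Speed limits (rad/s): [2.57, 2.57, 3.14, 3.14, 3.14, 3.14].

## Interface

Orientations are given as [roll, pitch, yaw] about the fixed x, y, z axes, in that order (R = Rz(yaw) Ry(pitch) Rx(roll)).
In Python, from cell import observe, cams, robot, models gives the robot as it stands.
- The arm moves only by the shell command python3 -m jog 'ROWS' [FORCE]. ROWS is JSON, a list of rows, each a list of 3 entries, a list of its own where there are three numbers: the shift along the tool's x, y, z each as a share of 0.4 m, from -1 to 1, then the turn about the tool's z as a share of pi rad, from -1 to 1, then the closure, from 0 (fully open) to 1 (shut). In form: [[[x, y, z], turn, jaw], ...]. A call has 1 to 12 rows; each row is the pose to reach, as a shift and turn from the pose commanded when the call began, along the tool's axes at that moment, turning the shorter way round; what a row does not reach only later rows make up. A row lasts 1/8 s, in which the tool goes at most 62.5 mm and 10.7 degrees, less where a joint would pass 70% of its speed; a pose out of reach is approached as far as the arm can. A call with a number of a shift or a turn outside -1 to 1 is refused whole. A call with a gripper value outside its range is refused whole. The fingers move at their own pace and stop on an object; FORCE is the grip in N (left out, the last holds). Time passes only in rows, so rows that repeat a pose let the fingers close. It gives the time, the measured TCP pose, the force, the opening and the grip force at its end, in the units of the state.
- observe(): the state, without advancing time (a new reading comes with each control period).
- cams.read_camera(name): name is "scene" or "top"; returns the picture (384x512x3 uint8, red, green, blue); there is no depth.
- cams.camera_model(name): a dict with "camera_matrix" (3x3 intrinsics, pixels), "pose" (4x4, takes a point from camera to world coordinates). Camera axes: x right, y down, z forward; pixel columns grow to the right and rows downward; lengths in m; the calibration is good to about 2 mm. A picture is of the moment at which its call begins. camera_model takes no time and is no camera call.
- robot.hand_in(): hands the job in; it is judged then, once.
Trained networks look in the newest picture that a camera, given by its name, has taken for a name from the list of things; names that differ only in an ending like _2 or _b are one class to them, and where a whole thing is asked for, a point or a joint stands for the part that bears it (a point fixed in the world has none). Each returns a list of dicts, best first, with "confidence" (0 to 1); they miss things now and then, are a little off and sometimes report something else, mostly with a low value. They report only what shows in the picture. A call takes as long as a camera call.
- models.find_in(target, camera): "position" ([x, y, z] in m, in world coordinates, good to about 4 mm: the middle of the surface that is visible of it).
- models.pinpoint(target, camera): "position" ([x, y, z] in m, in world coordinates, good to about 4 mm: a listed point, or the origin of a listed thing).
The state is a dict: "time": time; "qpos": joint angles; "qvel": joint speeds; "joint_efforts": joint torques, N m; "tool_pos": TCP position; "tool_rot": TCP orientation; "contact_force": force on the tool from outside, world axes, zero at the start; "torque": the same for the moment, N m; "opening": finger opening in m; "grip_force": force on a finger pad.
Only numpy, scipy, OpenCV 4.12 (cv2) and the standard library are available. Lean on these libraries where they do the work, as an engineer would, in place of code of your own. Each camera call takes 0.05 s, during which the arm holds its last target. There are 200 camera calls.

## Working session

There is one attempt and no reset: what is moved stays moved. The work goes in short steps, Python scripts to look and compute and a shell command to move; the robot and the scene stay as the last step left them, time stands still between calls to the robot, and variables do not carry over. Pictures are saved under pics/ and viewed, at most 10 in all, crops included, and the job is handed in when it is done.

```bash
mkdir -p pics; python3 - <<'E'
from cell import observe,cams,robot,models
import cv2,numpy as np
for c in("top","scene"):
    cv2.imwrite(f"pics/{c}.png",cams.read_camera(c)[:,:,::-1])
    for n in["p%d"%i for i in range(8)]+["panel","frame","bowl","mallet","jar"]:
        r=models.pinpoint(n,c)
        print(c,n,[(np.round(d["position"],3).tolist(),round(d["confidence"],2)) for d in r[:2]])
s=observe();print(s["time"],s["tool_pos"],s["tool_rot"],s["contact_force"],s["opening"])
E
```

```text
top p0 [([0.644, 0.013, 0.051], 0.94), ([0.58, -0.047, 0.049], 0.84)]
top p1 [([0.644, 0.013, 0.051], 0.94), ([0.58, -0.047, 0.049], 0.84)]
top p2 [([0.644, 0.013, 0.051], 0.94), ([0.58, -0.047, 0.049], 0.84)]
top p3 [([0.644, 0.013, 0.051], 0.94), ([0.58, -0.047, 0.049], 0.84)]
top p4 [([0.644, 0.013, 0.051], 0.94), ([0.58, -0.047, 0.049], 0.84)]
top p5 [([0.644, 0.013, 0.051], 0.94), ([0.58, -0.047, 0.049], 0.84)]
top p6 [([0.644, 0.013, 0.051], 0.94), ([0.58, -0.047, 0.049], 0.84)]
top p7 [([0.644, 0.013, 0.051], 0.94), ([0.58, -0.047, 0.049], 0.84)]
top panel [([0.596, -0.043, 0.0], 0.73), ([0.543, -0.092, 0.049], 0.72)]
top frame [([0.596, -0.045, -0.0], 0.46)]
top bowl [([0.63, 0.325, -0.001], 0.87), ([0.642, 0.014, 0.054], 0.32)]
top mallet [([0.495, -0.3, 0.006], 0.57)]
top jar [([0.455, 0.29, 0.002], 0.88), ([0.547, -0.125, 0.052], 0.33)]
scene p0 [([0.647, 0.012, 0.05], 0.97), ([0.634, -0.02, 0.051], 0.87)]
scene p1 [([0.647, 0.012, 0.05], 0.97), ([0.634, -0.02, 0.051], 0.87)]
scene p2 [([0.647, 0.012, 0.05], 0.97), ([0.634, -0.02, 0.051], 0.87)]
scene p3 [([0.647, 0.012, 0.05], 0.97), ([0.634, -0.02, 0.051], 0.87)]
scene p4 [([0.647, 0.012, 0.05], 0.97), ([0.634, -0.02, 0.051], 0.87)]
scene p5 [([0.647, 0.012, 0.05], 0.97), ([0.634, -0.02, 0.051], 0.87)]
scene p6 [([0.647, 0.012, 0.05], 0.97), ([0.634, -0.02, 0.051], 0.87)]
scene p7 [([0.647, 0.012, 0.05], 0.97), ([0.634, -0.02, 0.051], 0.87)]
scene panel [([0.594, -0.04, -0.001], 0.87)]
scene frame [([0.593, -0.044, -0.002], 0.9)]
scene bowl [([0.635, 0.329, -0.002], 0.84), ([0.548, -0.066, 0.047], 0.68)]
scene mallet [([0.486, -0.298, 0.001], 0.56), ([0.632, 0.331, 0.0], 0.49)]
scene jar [([0.453, 0.29, -0.001], 0.92)]
1.4 [ 0.18731149 -0.49046846  0.24554524] [3.14148356e+00 1.52393041e-05 3.64758363e-01] [-0.25194105 -0.01571829 -0.89659496] 0.09173873537117005
```

View pics/top.png

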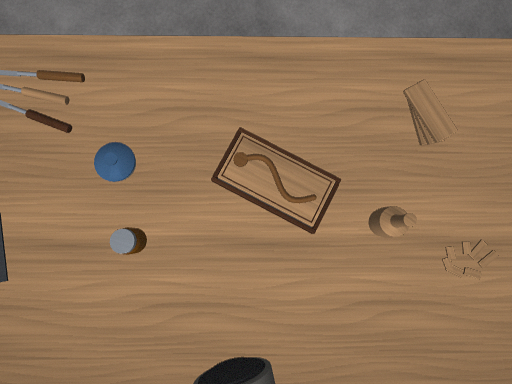

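View pics/scene.png

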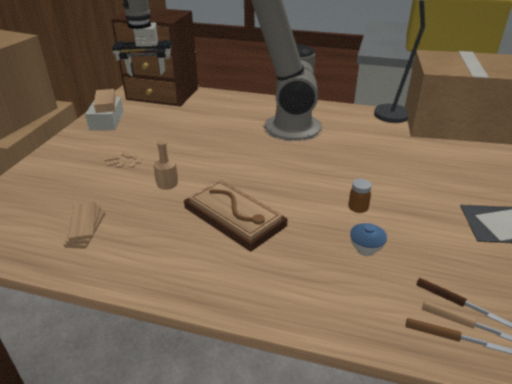

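The top view shows the boss at about px (241,160) and the plain end at about (313,198). The vine swings first towards upper right (+y of the bed), then to the lower side. The networks' boss estimates agree, at (0.645, 0.013). Bowl, jar and mallet are far from the path. Next I fit the S-curve to the vine pixels.

```bash
cat > fit.py <<'E'
import numpy as np
from scipy.spatial import cKDTree
t=np.linspace(-.095,.095,2001)
C=np.c_[t,.028*np.sin(2*np.pi*(t+.095)/.19)]
s=np.r_[0,np.cumsum(np.hypot(*np.diff(C,axis=0).T))]
def at(f): return np.array([np.interp(f*s[-1],s,C[:,i]) for i in(0,1)]).T
def T(p,q): c,n=np.cos(p[2]),np.sin(p[2]); return q@np.array([[c,n],[-n,c]])+p[:2]
E
python3 - <<'E'
from cell import cams
from fit import *
import cv2
from scipy.optimize import minimize
im=cv2.imread("pics/top.png"); m=cams.camera_model("top");K=np.array(m["camera_matrix"]);P=np.array(m["pose"])
def proj(q,z):
    w=np.c_[q,np.full(len(q),z)]; c=(w-P[:3,3])@P[:3,:3]; u=c@K.T; return u[:,:2]/u[:,2:]
v,u=np.mgrid[0:384,0:512]
d=np.stack([u,v,np.ones_like(u)],-1).reshape(-1,3)@np.linalg.inv(K).T@P[:3,:3].T
W=(P[:3,3]+d*((.048-P[2,3])/d[:,2:]))[:,:2].reshape(384,512,2)
g=cv2.GaussianBlur(im,(3,3),0).astype(float).sum(2)/3
p0=np.array([.595,-.043,np.arctan2(-.112,-.1)])
# coarse: yaw from picture ends
a,b=W[160,241],W[198,313];p0[2]=np.arctan2(*(b-a)[::-1]);print("ends",a,b,np.linalg.norm(b-a))
L=np.abs(np.c_[(W.reshape(-1,2)-p0[:2])@[np.cos(p0[2]),np.sin(p0[2])],(W.reshape(-1,2)-p0[:2])@[-np.sin(p0[2]),np.cos(p0[2])]]).reshape(384,512,2)
R=(L[...,0]<.115)&(L[...,1]<.046)
pts=W[R];val=g[R];lo,hi=np.percentile(val,5),np.percentile(val,60);dark=np.clip((hi-val)/(hi-lo),0,1)
def model(p):
    q=T(p,C); dd=cKDTree(q[::10]).query(pts)[0]-.007; db=np.hypot(*(pts-q[0]).T)-.017
    return 1/(1+np.exp(np.minimum(dd,db)/.0007))
r=minimize(lambda p:((model(p)-dark)**2).sum(),p0,method="Nelder-Mead",options=dict(xatol=1e-5,fatol=1e-4,initial_simplex=p0+np.array([[0,0,0],[.006,0,0],[0,.006,0],[0,0,.08]])))
p=r.x;print("pose",p,"resid",r.fun,len(pts),"yaw deg",np.degrees(p[2]))
np.save("pose.npy",p);print(np.round(T(p,at(np.arange(8)/7)),4).tolist())
big=cv2.resize(im[110:250,190:360],None,fx=4,fy=4,interpolation=cv2.INTER_CUBIC)
f=lambda q,z:((proj(q,z)-[190,110]+.5)*4).astype(int)
cv2.polylines(big,[f(T(p,C),.05)],False,(0,255,0),1)
for x in f(T(p,at(np.arange(8)/7)),.05): cv2.circle(big,tuple(map(int,x)),4,(0,0,255),1)
cv2.polylines(big,[f(T(p,np.array([[-.125,-.061],[.125,-.061],[.125,.061],[-.125,.061]])),.04)],True,(255,0,0),1)
cv2.imwrite("pics/fit.png",big)
E
```

```text
ends [0.63385552 0.03848753] [ 0.54492722 -0.12638393] 0.18732549345773336
pose [ 0.59241534 -0.04330776 -2.05192744] resid 99.64269013130868 3920 yaw deg -117.56678200298948
[[0.6364, 0.0409], [0.6431, 0.0094], [0.6347, -0.0208], [0.6075, -0.0377], [0.5773, -0.0489], [0.5502, -0.0658], [0.5418, -0.096], [0.5485, -0.1275]]
```

View pics/fit.png

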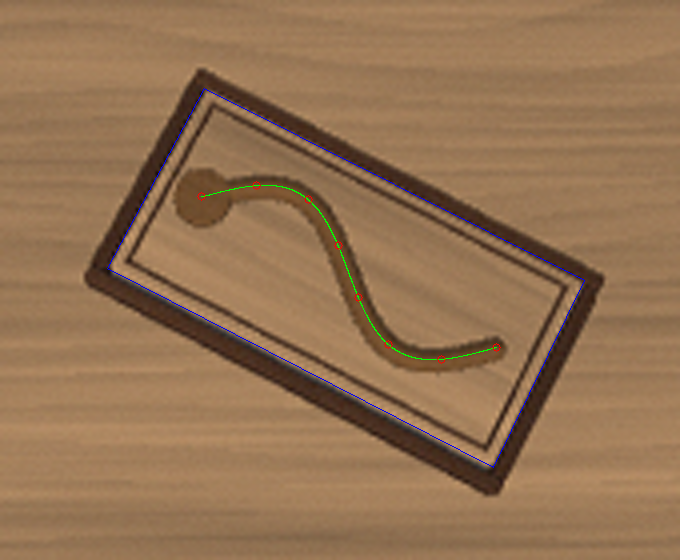

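The fitted curve lies along the vine and the panel outline matches: pose (0.592, -0.043), yaw -117.6°, boss at (0.636, 0.041). Now I work out the approach.

```bash
cat > rel.py <<'E'
import sys
from cell import observe
from fit import *
from scipy.spatial.transform import Rotation as Ro
def rel(w):
    s=observe();R=Ro.from_euler("xyz",s["tool_rot"]).as_matrix()
    return np.round((np.asarray(w)-s["tool_pos"])@R/.4,4)
E
python3 - <<'E'
from rel import *
p=np.load("pose.npy")
print(rel([*T(p,at(np.array([0])))[0],.12]))
E
```

```text
[ 1.5227 -0.8406  0.3137]
```

```bash
python3 -m jog '[[[0.15,-0.08,0],0,1],[[0.3,-0.16,0],0,1],[[0.45,-0.25,0],0,1],[[0.6,-0.33,0],0,1],[[0.75,-0.42,0],0,1],[[0.88,-0.49,0],0,1],[[0.96,-0.53,0],0,1],[[0.96,-0.53,0],0,1]]' 10
python3 - <<'E'
from rel import *
p=np.load("pose.npy")
print(rel([*T(p,at(np.array([0])))[0],.1]))
E
```

```text
time: 2.4
tool_pos: [0.4724, -0.1521, 0.2454]
tool_rot: [-3.141, -0.001, 0.371]
contact_force: [0.8, -0.2, 0.2]
opening: 0.0164
grip_force: 0.0
[ 0.5566 -0.301   0.3641]
```

```bash
python3 -m jog '[[[0.12,-0.065,0.06],0,1],[[0.24,-0.13,0.13],0,1],[[0.36,-0.19,0.2],0,1],[[0.46,-0.25,0.28],0,1],[[0.53,-0.285,0.34],0,1],[[0.56,-0.3,0.364],0,1],[[0.56,-0.3,0.364],0,1],[[0.56,-0.3,0.364],0,1],[[0.56,-0.3,0.364],0,1]]'
python3 - <<'E'
from rel import *
p=np.load("pose.npy")
print(rel([*T(p,at(np.array([0])))[0],.066]), observe()["contact_force"])
E
```

```text
time: 3.52
tool_pos: [0.637, 0.0354, 0.1013]
tool_rot: [3.141, -0.002, 0.363]
contact_force: [-1.2, 0.2, 0.4]
opening: 0.0006
grip_force: 0.0
[ 0.0034 -0.0135  0.0882] [-1.20642999  0.21424079  0.36697686]
```

```bash
python3 -m jog '[[[0,-0.007,0.03],0,1],[[0.003,-0.013,0.06],0,1],[[0.003,-0.013,0.073],0,1],[[0.003,-0.013,0.073],0,1],[[0.003,-0.013,0.073],0,1]]'
python3 - <<'E'
from rel import *
import cv2
from cell import cams
p=np.load("pose.npy")
print(rel([*T(p,at(np.array([0])))[0],.067]), observe()["contact_force"])
a=cams.read_camera("scene")[150:260,170:310,::-1]
cv2.imwrite("pics/close.png",cv2.resize(a,None,fx=5,fy=5,interpolation=2))
E
```

```text
time: 4.15
tool_pos: [0.6363, 0.0419, 0.0708]
tool_rot: [3.141, -0.0, 0.365]
contact_force: [0.5, 0.2, -0.6]
opening: 0.0006
grip_force: 0.0
[-0.0008  0.0023  0.0096] [ 0.48280318  0.24005124 -0.59576807]
```

View pics/close.png

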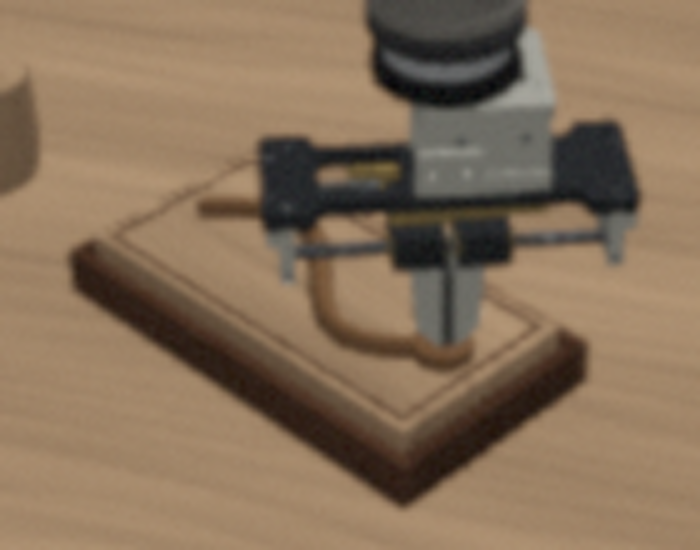

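The closed fingertips hover right over the boss, near (445,345) in the crop. I now press down by about 4 mm.

```bash
python3 -m jog '[[[0,0,0.005],0,1],[[0,0,0.01],0,1],[[0,0,0.014],0,1],[[0,0,0.014],0,1],[[0,0,0.014],0,1],[[0,0,0.014],0,1]]'
python3 - <<'E'
from rel import *
p=np.load("pose.npy")
print(observe()["contact_force"])
print(rel([[*x,.0652] for x in T(p,at(np.arange(0,22)/21))]).tolist())
E
```

```text
time: 4.95
tool_pos: [0.6364, 0.0418, 0.0654]
tool_rot: [3.141, -0.001, 0.365]
contact_force: [-0.0, -1.0, 4.4]
opening: 0.0003
grip_force: 1.9
[-0.01323152 -1.02165419  4.41138341]
[[-0.001, 0.0021, 0.0005], [-0.0038, 0.0289, 0.0005], [-0.0076, 0.0555, 0.0005], [-0.0135, 0.0817, 0.0005], [-0.0232, 0.1067, 0.0005], [-0.0386, 0.1286, 0.0005], [-0.06, 0.1447, 0.0005], [-0.0852, 0.1541, 0.0005], [-0.1116, 0.1585, 0.0004], [-0.1385, 0.16, 0.0004], [-0.1654, 0.1599, 0.0004], [-0.1922, 0.1593, 0.0004], [-0.2191, 0.1592, 0.0004], [-0.2459, 0.1607, 0.0003], [-0.2724, 0.1651, 0.0003], [-0.2975, 0.1745, 0.0003], [-0.3189, 0.1906, 0.0003], [-0.3343, 0.2125, 0.0003], [-0.3441, 0.2375, 0.0003], [-0.35, 0.2637, 0.0003], [-0.3538, 0.2903, 0.0003], [-0.3566, 0.3171, 0.0003]]
```

Contact force is 4.4 N, a sink of about 4 mm as intended. Now I trace the first half.

```bash
python3 -m jog '[[[-0.004,0.029,0],0,1],[[-0.008,0.055,0],0,1],[[-0.0135,0.082,0],0,1],[[-0.023,0.107,0],0,1],[[-0.0385,0.1285,0],0,1],[[-0.06,0.145,0],0,1],[[-0.085,0.154,0],0,1],[[-0.1115,0.1585,0],0,1],[[-0.1385,0.16,0],0,1],[[-0.1655,0.16,0],0,1],[[-0.1655,0.16,0],0,1],[[-0.1655,0.16,0],0,1]]'
python3 - <<'E'
from rel import *
p=np.load("pose.npy")
print(observe()["contact_force"])
print(rel([[*x,.0654] for x in T(p,at(np.arange(10,22)/21))]).tolist())
E
```

```text
time: 6.45
tool_pos: [0.5961, -0.0417, 0.0648]
tool_rot: [-3.141, 0.002, 0.365]
contact_force: [-3.4, -0.7, 3.6]
opening: 0.0001
grip_force: 2.1
[-3.36794437 -0.65252956  3.5879379 ]
[[0.0034, 0.0007, -0.0015], [-0.0235, 0.0002, -0.0015], [-0.0504, 0.0001, -0.0014], [-0.0772, 0.0015, -0.0013], [-0.1037, 0.0059, -0.0013], [-0.1288, 0.0153, -0.0012], [-0.1502, 0.0314, -0.0012], [-0.1656, 0.0533, -0.0012], [-0.1754, 0.0783, -0.0012], [-0.1813, 0.1045, -0.0012], [-0.1851, 0.1312, -0.0012], [-0.1879, 0.1579, -0.0012]]
```

On track, with contact still light. Second half:

```bash
python3 -m jog '[[[-0.024,0,-0.001],0,1],[[-0.05,0,-0.001],0,1],[[-0.077,0.0015,-0.001],0,1],[[-0.104,0.006,-0.001],0,1],[[-0.129,0.015,-0.001],0,1],[[-0.15,0.0315,-0.001],0,1],[[-0.1655,0.053,-0.001],0,1],[[-0.1755,0.078,-0.001],0,1],[[-0.181,0.1045,-0.001],0,1],[[-0.185,0.131,-0.001],0,1],[[-0.187,0.15,-0.001],0,1],[[-0.187,0.15,-0.001],0,1]]'
python3 - <<'E'
from rel import *
p=np.load("pose.npy")
print(observe()["contact_force"],rel([*T(p,at(np.array([1])))[0],.0654]))
E
```

```text
time: 7.95
tool_pos: [0.549, -0.1255, 0.0655]
tool_rot: [3.14, -0.0, 0.364]
contact_force: [0.3, -2.5, 2.1]
opening: 0.0005
grip_force: 1.7
[ 0.3326023  -2.50600727  2.1110588 ] [-0.0032  0.0043  0.0003]
```

Within 2 mm of the end and still in contact. I hold briefly, then lift.

```bash
python3 -m jog '[[[0,0.003,0],0,1],[[0,0.003,0],0,1],[[0,0.003,-0.03],0,1],[[0,0.003,-0.1],0,1],[[0,0.003,-0.2],0,1],[[0,0.003,-0.2],0,1],[[0,0.003,-0.2],0,1],[[0,0.003,-0.2],0,1],[[0,0.003,-0.2],0,1]]'
python3 - <<'E'
from cell import robot
print(robot.hand_in())
E
```

```text
time: 9.07
tool_pos: [0.5486, -0.1252, 0.1445]
tool_rot: [-3.14, 0.001, 0.365]
contact_force: [-1.0, -0.3, -0.9]
opening: 0.0008
grip_force: 0.0
the job is handed in; nothing more can be done
None
```

I ran the fingertips along the vine crest from boss to plain end with about 2–4 N of contact, lifted clear to 0.144 m and handed the job in at 9.1 s; the hand-in returned no verdict.

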